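# Index the vial carousel and load the last vial

## Task

Push the vial carousel round by its upright steel peg until its spring pawl drops into the notch and stops it; the notch has to be found by feel, so push slowly and stop at once when the carousel stops, because leaning on the caught pawl bends it. Only then, with the carousel locked, pick up the single vial that stands on the table beside it and set it down gently, upright and right to the bottom, in the one empty cup of the carousel. Leave the clip, the dosing cup and the carton alone.

Things in the scene. Friction and masses are not known exactly. Their poses are not given: they have to be found in the camera images.
- foot: Fixed round white foot of the carousel, 208 mm across, 10 mm high; origin under its centre. Its y axis points from the hub to the pawl, which slides in a small aluminium guide block outside the ring (36 mm wide, 110 to 150 mm from the hub, top 30 mm above the table).
- hub (a point): Centre of the carousel on its turning axis, at the top face of the white turntable (172 mm across, top 30 mm above the table). A steel index ring (188 mm across, 13 to 20 mm above the table) under it turns with it. At the centre is a low steel boss, 26 mm across, 10 mm high.
- carousel (a joint): Turntable angle, rad, growing counter-clockwise from above. It starts between -1.3 and -0.9. When the pawl drops in it reads between -0.48 and 0.48: the notch's setting differs each time and is not measured. So it needs 0.4 to 1.8 rad counter-clockwise. Turning takes a steady 2 to 3 N at the peg until the pawl stops it dead.
- peg (a point): Top centre of the upright round steel peg on the turntable: 14 mm thick (18 mm collar at the lowest 3 mm), 40 mm tall, top 70 mm above the table, 68 mm from the hub. At joint angle 0 it lies in the +x direction of the foot. No cup's centre is within 75 mm of it.
- cup (a point): Centre of the inner floor of the one empty cup on the turntable, 31 mm above the table, 52 mm from the hub, opposite the peg. The cup is 22 mm wide inside, 29 mm outside, 14 mm deep (rim 45 mm above the table). Four like cups, 44 mm apart, hold vials that are fixed in place, tops 70 mm above the table.
- pawl_tip (a point): Nose of the dark steel pawl, a blade 8 mm wide with a round nose, sprung toward the hub (3.5 N), 16.5 mm above the table. It rides on the ring 94 mm from the hub; dropped into the ring's only notch (12 mm wide, 4 mm play at the rim) it is 88.5 mm from the hub and blocks the carousel both ways.
- pawl: The pawl; origin 4 mm behind its nose. It bends if loaded with more than 20 N, that is about 28 N of push at the peg once it has dropped in; a slow push (20 to 30 mm/s) that stops some 6 N above the running push is safe.
- vial: The vial to load: a small glass vial with a crimped cap, 16 mm across, 39 mm tall, about 12 g, standing upright on the table to the right of the carousel. Origin at the centre of its underside, z up the vial.
- clip: Bystander: black bulldog clip, 32 x 33 x 24 mm, lying on the table; origin under its centre.
- dose_cup: Bystander: clear plastic dosing cup, 39 mm across, 38 mm tall, on the table; origin under its centre.
- carton: Bystander: small folding carton, 36 x 114 x 55 mm, lying on the table behind the carousel; origin under its centre.

How it is judged:
By the outcome, as a careful person would: the job done as asked, in the order asked, and still so for the second after the job is handed in, with the robot touching nothing.
It also fails if it takes over 72 s, if anything falls off the work surface, if the arm or the gripper's body presses on something with over 40 N, if the wrist force passes 120 N, or if a joint passes its speed limit or range.

## Robot

A 6-joint arm with a two-finger parallel gripper is mounted at the origin on a cart in front of the work surface, level with it; the furniture and walls round the work are solid. World frame = base frame: x ahead of the robot, y to its left, z up, the work surface at z = 0. Lengths are in mm, angles in rad, forces in N, time in s.
With the tool pointing down it reaches from about 275 to 825 mm from the base axis. Payload 4.9 kg.
Tool frame: the origin (TCP) lies at the centre of the arm's flange, where the gripper is bolted on; the fingertips stand 173 mm ahead of it and the grasp point (between the pads) lies 155 mm ahead of it; z points along the fingers, y is the line along which they close (so a half turn about z gives the same grasp; the last joint's range is limited). The gripper opens to 85 mm and grips with 20 to 120 N. Pads are 22 mm wide; open, the fingers measure 114 mm over their backs; the gripper's body (76 mm by 85 mm) begins 54 mm behind the grasp point. The pads swing forward as they close: fully open they stand 13 mm farther back than shut.
Start: joints at [1.092, 0.326, -0.193, 1.052, 0, 1.437], TCP at [185.9, 517.649, 404.681] pointing down, gripper open.
Joint ranges: [-2.65, 2.65], [-0.97, 1.79], [-1.3, 1.35], [-1.93, 2.1], [-1.47, 1.37], [-3.14, 3.14]. Speed limits (rad/s): [2.57, 2.57, 3.14, 3.14, 3.14, 3.14].

## Interface

Orientations are given as a rotation vector (axis times angle).
In Python, from cell import monitor, viewer, workorder gives the robot as it stands.
- The arm moves only by the tool move_arm, never from a script. Its argument "commands" is a list of rows, each a list of 3 entries, a list of its own where there are three numbers: the shift along the tool's x, y, z in mm, then the turn, a rotation vector about the tool's x, y, z in degrees, then the opening, from -1 (shut) to 1 (fully open), so that 0 is half open. A call has 1 to 5 rows; each row is the pose to reach, as a shift and turn from the pose commanded when the call began, along the tool's axes at that moment; what a row does not reach only later rows make up. A row lasts 1/12 s, in which the tool goes at most 41.7 mm and 7.16 degrees, less where a joint would pass 70% of its speed; a pose out of reach is approached as far as the arm can. A call with a gripper value outside its range is refused whole. The fingers move at their own pace and stop on an object; "grip_force" is the grip in N (left out, the last holds). Time passes only in rows, so rows that repeat a pose let the fingers close. It gives the time, the measured TCP pose, the force, the opening and the grip force at its end, in the units of the state.
- monitor.get_obs(): the state, without advancing time (a new reading comes with each control period).
- viewer.snapshot(name): name is "side" or "top"; returns the picture (384x512x3 uint8, blue, green, red); there is no depth.
- viewer.camera_model(name): a dict with "vfov" (degrees; the focal length in pixels is half the picture's height over the tangent of half this angle, whatever the lens; pixels are square), "cx", "cy" (the principal point, pixels), "dist_coeffs" ([k1, k2, p1, p2, k3] as OpenCV has them; the pictures are not rectified), "R" (3x3) and "t" (3): a world point X has camera coordinates R X + t. Camera axes: x right, y down, z forward; pixel columns grow to the right and rows downward; lengths in mm; the calibration is good to about 2 mm. A picture is of the moment at which its call begins. camera_model takes no time and is no camera call.
- workorder.job_done(): hands the job in; it is judged then, once.
The state is a dict: "clock": time; "qpos": joint angles; "joint_vel": joint speeds; "joint_torque": joint torques, N m; "tcp_pos": TCP position; "eef_rot": TCP orientation; "wrist_force": force on the tool from outside, world axes, zero at the start; "torque": the same for the moment, N m; "opening": finger opening in mm; "finger_force": force on a finger pad.
Only numpy, scipy, OpenCV 4.12 (cv2) and the standard library are available. Lean on these libraries where they do the work, as an engineer would, in place of code of your own. Each camera call takes 0.05 s, during which the arm holds its last target. There are 200 camera calls.

## Working session

There is one attempt and no reset: what is moved stays moved. The work goes in short steps, Python scripts to look and compute and a tool call to move; the robot and the scene stay as the last step left them, time stands still between calls to the robot, and variables do not carry over. Pictures are saved under pics/ and viewed, at most 11 in all, crops included, and the job is handed in when it is done.

Besides the shell and the picture viewer there is one more tool, called after ">>>" as name([rows], argument=value, ...), one row to a line, values as JSON. move_arm: Moves the arm, as the interface text tells. Its arguments: {"type":"object","properties":{"commands":{"type":"array"},"grip_force":{"type":"number"}},"required":["commands"]}

```bash
ls; mkdir -p pics; cat > h.py <<'E'
import numpy as np, cv2
from cell import monitor, viewer, workorder
def snap(n,f=None):
    im=np.asarray(viewer.snapshot(n)).copy()
    if f: cv2.imwrite('pics/'+f,im)
    return im
def K(c):
    f=192/np.tan(np.radians(c['vfov'])/2)
    return np.array([[f,0,c['cx']],[0,f,c['cy']],[0,0,1.]])
def ray(n,uv):
    c=viewer.camera_model(n);R=np.array(c['R']);t=np.array(c['t'])
    p=cv2.undistortPoints(np.array([[uv]],float),K(c),np.array(c['dist_coeffs'],float))[0,0]
    return -R.T@t, R.T@np.array([p[0],p[1],1])
def onz(n,uv,z):
    o,d=ray(n,uv); return o+d*(z-o[2])/d[2]
def tri(uva,uvb,a='side',b='top'):
    o1,d1=ray(a,uva);o2,d2=ray(b,uvb)
    s=np.linalg.lstsq(np.c_[d1,-d2],o2-o1,rcond=None)[0]
    p,q=o1+s[0]*d1,o2+s[1]*d2
    return (p+q)/2,np.linalg.norm(p-q)
def proj(n,X):
    c=viewer.camera_model(n);R=np.array(c['R'],float)
    return cv2.projectPoints(np.array(X,float).reshape(-1,1,3),cv2.Rodrigues(R)[0],np.array(c['t'],float),K(c),np.array(c['dist_coeffs'],float))[0].reshape(-1,2)
E
python3 - <<'E'
from h import *
np.set_printoptions(suppress=True,precision=3)
a=snap('side','s0.png');b=snap('top','t0.png')
for n in('side','top'):
    c=viewer.camera_model(n);print(n,c['vfov'],c['dist_coeffs'],ray(n,(256,192)))
print(monitor.get_obs())
E
```

```text
pics
side 43.54168898601128 [-0.072  0.     0.     0.     0.   ] (array([  440.553, -1205.349,   796.363]), array([ 0.104,  0.86 , -0.501]))
top 47.31151972685388 [-0.031  0.     0.     0.     0.   ] (array([ 323.982,  -18.321, 1181.173]), array([ 0.195,  0.018, -0.981]))
{'clock': 0.1, 'qpos': array([ 1.092,  0.327, -0.193,  1.052,  0.   ,  1.437]), 'joint_vel': array([ 0.001, -0.001,  0.003, -0.   ,  0.   , -0.   ]), 'joint_torque': array([  0.001, -44.424,  26.304,   0.008,  -0.   ,   0.   ]), 'tcp_pos': array([185.76 , 517.411, 403.961]), 'eef_rot': array([-0.539, -3.095,  0.002]), 'wrist_force': array([ 0.616, -1.005, -0.092]), 'torque': array([-0.023,  0.043,  0.011]), 'finger_force': 0.0, 'opening': 85.47388805085485}
```

View pics/s0.png

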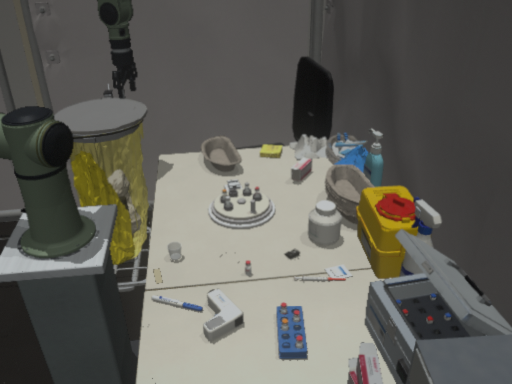

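View pics/t0.png

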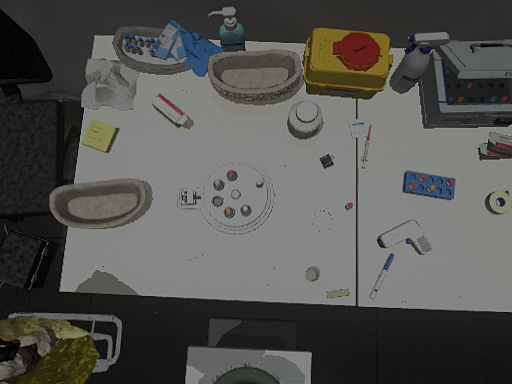

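The top view shows the carousel at about (236,196), its pawl block to the left at (190,198), the vial at about (349,206), the clip at (326,160) and the dosing cup at (312,273). Zooming in.

```bash
python3 - <<'E'
from h import *
a=cv2.imread('pics/s0.png');b=cv2.imread('pics/t0.png')
A=cv2.resize(a[160:290,190:320],None,fx=4,fy=4,interpolation=cv2.INTER_CUBIC)
B=cv2.resize(b[150:250,170:370],None,fx=4,fy=4,interpolation=cv2.INTER_CUBIC)
cv2.imwrite('pics/s0c.png',np.clip(A*1.3,0,255));cv2.imwrite('pics/t0c.png',np.clip(B*1.5,0,255))
E
```

```text
[ WARN:0@0.533] global loadsave.cpp:1063 imwrite_ Unsupported depth image for selected encoder is fallbacked to CV_8U.
```

View pics/t0c.png

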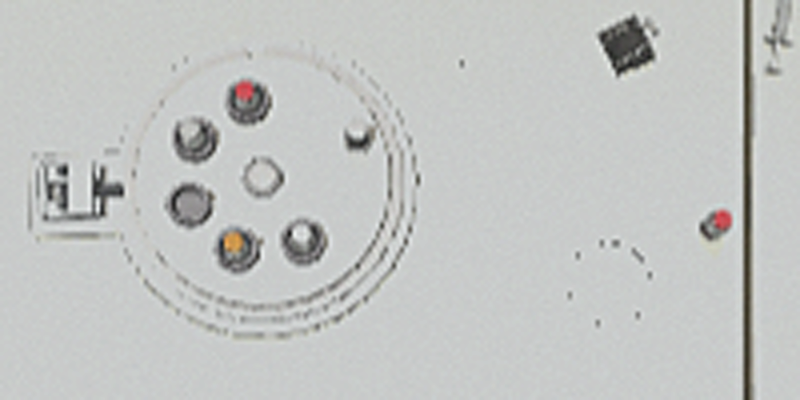

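View pics/s0c.png

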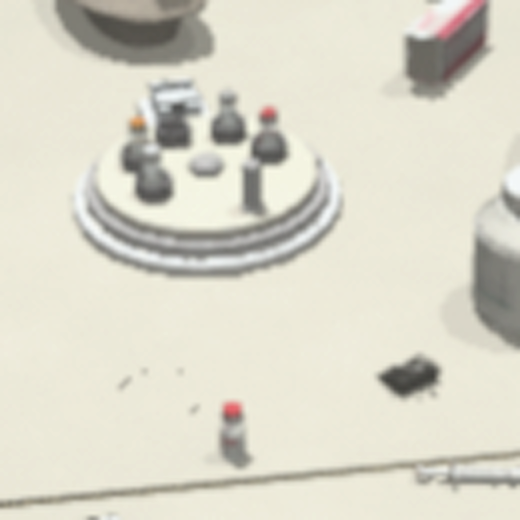

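In the top view the hub boss is at about (235.7,194.2), the peg top at about (259,182), the empty cup at about (217.5,201) and the vial's red cap at about (350.5,204.8). The side view shows the red cap at crop (232,408) and the peg top at crop (251,163).

```bash
python3 - <<'E'
from h import *
np.set_printoptions(suppress=True,precision=1)
T=lambda x,y:((x+.5)/4-.5+170,(y+.5)/4-.5+150)
S=lambda x,y:((x+.5)/4-.5+190,(y+.5)/4-.5+160)
hub=onz('top',T(263,177),40);peg=onz('top',T(357,129),70);cup=onz('top',T(190,203),45)
vial=onz('top',T(722,219),39);paw=onz('top',T(118,190),17); vb=onz('top',T(708,234),0)
print('hub',hub,'peg',peg,np.linalg.norm(peg-hub),'cup',cup,np.linalg.norm((cup-hub)[:2]),'vial',vial,vb,'pawl',paw,np.linalg.norm((paw-hub)[:2]))
print('side hub',onz('side',S(207,163),40),'peg',onz('side',S(251,163),70),'vial',onz('side',S(232,406),39),onz('side',S(233,462),0))
print('tri',tri(S(207,163),T(263,177)),tri(S(251,163),T(357,129)),tri(S(232,406),T(722,219)))
a=cv2.imread('pics/t0.png').astype(int);m=((a[...,2]-a[...,1])>40)&((a[...,2]-a[...,0])>30)
n,l,st,ce=cv2.connectedComponentsWithStats(m.astype(np.uint8))
for s,c in zip(st[1:],ce[1:]):
    if 340<c[0]<360 and 195<c[1]<215 : print(s,c,onz('top',c,39))
p=np.array([cup[:2]-hub[:2],hub[:2]-peg[:2],(paw-hub)[:2]]);print(np.arctan2(p[:,1],p[:,0]))
E
```

```text
hub [543.2  56.5  40. ] peg [572.   -4.6  70. ] 73.90159635065282 cup [522.6 103.1  45. ] 51.01975822769822 vial [ 529.4 -248.3   39. ] [ 525.6 -246.6    0. ] pawl [534.1 155.4  17. ] 99.2901891910278
side hub [546.6  50.   40. ] peg [574.3  -4.9  70. ] vial [ 531.5 -247.4   39. ] [ 530.2 -255.2    0. ]
tri (array([545.6,  56.8,  35.6]), np.float64(3.094162152042317)) (array([573.2,  -4.6,  69.6]), np.float64(2.1875799670861147)) (array([ 530.4, -248.2,   39.4]), np.float64(2.051408517219082))
[349 203   4   4  14] [350.3 204.5] [ 529.1 -248.7   39. ]
[2.  2.  1.7]
```

>>> move_arm([
  [[-27,-18,3],[0,0,0],-0.06],
  [[-54,-36,5],[0,0,0],-0.06],
  [[-81,-54,8],[0,0,0],-0.06],
  [[-108,-72,10],[0,0,0],-0.06],
  [[-135,-90,12],[0,0,0],-0.06],
], grip_force=20)

```text
clock: 0.52
tcp_pos: [282.9, 386.0, 392.2]
eef_rot: [-0.538, -3.095, 0.001]
wrist_force: [-0.1, 0.4, 0.1]
opening: 40.2
finger_force: 0.0
```

>>> move_arm([
  [[-27,-18,3],[0,0,0],-0.06],
  [[-54,-36,5],[0,0,0],-0.06],
  [[-81,-54,8],[0,0,0],-0.06],
  [[-108,-72,10],[0,0,0],-0.06],
  [[-135,-90,12],[0,0,0],-0.06],
])

```text
clock: 0.93
tcp_pos: [379.6, 255.5, 380.4]
eef_rot: [-0.539, -3.095, 0.0]
wrist_force: [1.3, 0.5, -0.4]
opening: 39.9
finger_force: 0.0
```

>>> move_arm([
  [[-27,-18,3],[0,0,0],-0.06],
  [[-54,-36,5],[0,0,0],-0.06],
  [[-81,-54,8],[0,0,0],-0.06],
  [[-108,-72,10],[0,0,0],-0.06],
  [[-135,-90,12],[0,0,0],-0.06],
])

```text
clock: 1.35
tcp_pos: [476.3, 125.1, 368.3]
eef_rot: [-0.539, -3.094, 0.0]
wrist_force: [0.1, -0.1, -0.4]
opening: 40.0
finger_force: 0.0
```

>>> move_arm([
  [[-27,-18,3],[0,0,0],-0.06],
  [[-54,-36,5],[0,0,0],-0.06],
  [[-81,-54,8],[0,0,0],-0.06],
  [[-108,-72,10],[0,0,0],-0.06],
  [[-135,-90,12],[0,0,0],-0.06],
])

```text
clock: 1.77
tcp_pos: [573.0, -5.2, 356.1]
eef_rot: [-0.539, -3.094, -0.0]
wrist_force: [-0.5, 0.5, 0.9]
opening: 40.0
finger_force: 0.0
```

>>> move_arm([
  [[0,0,0],[0,0,7],-0.06],
  [[0,0,0],[0,0,14],-0.06],
  [[0,0,0],[0,0,21],-0.06],
  [[0,0,0],[0,0,28],-0.06],
  [[0,0,0],[0,0,35],-0.06],
])

```text
clock: 2.18
tcp_pos: [572.3, -3.9, 356.1]
eef_rot: [-1.453, -2.784, 0.001]
wrist_force: [0.3, 0.1, 0.3]
opening: 40.1
finger_force: 0.0
```

>>> move_arm([
  [[0,0,0],[0,0,5],-0.06],
  [[0,0,0],[0,0,10],-0.06],
  [[0,0,0],[0,0,10],-0.06],
])

```text
clock: 2.43
tcp_pos: [572.2, -3.7, 356.2]
eef_rot: [-1.684, -2.651, 0.001]
wrist_force: [-0.5, -0.0, 0.8]
opening: 40.2
finger_force: 0.0
```

```bash
cat >> h.py <<'E'
from scipy.spatial.transform import Rotation as Ro
def plan(xyz,yaw_y_deg,show=True):
    "shift/turn in tool frame to bring TCP to xyz, pointing down, tool y at given azimuth"
    o=monitor.get_obs();R=Ro.from_rotvec(o['eef_rot'])
    a=np.radians(yaw_y_deg);y=np.array([np.cos(a),np.sin(a),0]);z=np.array([0,0,-1.]);x=np.cross(y,z)
    T=Ro.from_matrix(np.c_[x,y,z])
    s=R.inv().apply(np.array(xyz)-o['tcp_pos']);w=np.degrees((R.inv()*T).as_rotvec())
    if show: print('t %.2f'%o['clock'],'tcp',o['tcp_pos'].round(1),'yaw_y %.1f'%np.degrees(np.arctan2(R.as_matrix()[1,1],R.as_matrix()[0,1])),'open %.1f'%o['opening'],'F',o['wrist_force'].round(1),'ff %.1f'%o['finger_force'],'-> shift',s.round(1),'turn',w.round(1))
    return s,w
E
python3 - <<'E'
from h import *
a=snap('side','s1.png');b=snap('top','t1.png')
plan((572.5,-5,216),24.6)
A=cv2.resize(a[120:290,170:320],None,fx=3.5,fy=3.5,interpolation=cv2.INTER_CUBIC)
cv2.imwrite('pics/s1c.png',A)
E
```

```text
t 2.53 tcp [572.3  -3.7 356.3] yaw_y 25.4 open 39.9 F [ 0.4  0.4 -0.3] ff 0.0 -> shift [ -1.3  -0.3 140.3] turn [-0.  -0.   0.8]
```

View pics/s1c.png

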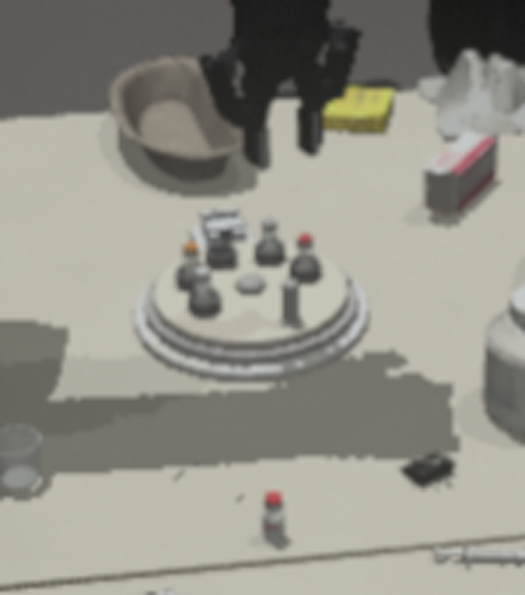

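The side view shows the open fingers centred above the peg (crop x about 285 against 290), with nothing disturbed. Lowering around the peg.

>>> move_arm([
  [[-1,0,20],[0,0,0.8],-0.06],
  [[-1,0,40],[0,0,0.8],-0.06],
  [[-1,0,60],[0,0,0.8],-0.06],
  [[-1,0,80],[0,0,0.8],-0.06],
  [[-1,0,95],[0,0,0.8],-0.06],
])

```text
clock: 2.95
tcp_pos: [572.3, -4.5, 260.0]
eef_rot: [-1.697, -2.642, 0.001]
wrist_force: [0.1, -0.6, 0.2]
opening: 40.5
finger_force: 0.0
```

>>> move_arm([
  [[0,0,10],[0,0,0],-0.06],
  [[0,0,20],[0,0,0],-0.06],
  [[0,0,30],[0,0,0],-0.06],
  [[0,0,40],[0,0,0],-0.06],
  [[0,0,45],[0,0,0],-0.06],
])

```text
clock: 3.37
tcp_pos: [572.7, -4.6, 215.6]
eef_rot: [-1.7, -2.641, 0.0]
wrist_force: [0.4, 0.3, 0.6]
opening: 40.2
finger_force: 0.0
```

```bash
python3 - <<'E'
from h import *
H=np.array([544.5,56])
plan((572.5,-5,216),24.6)
b=snap('side','s2.png')
cv2.imwrite('pics/s2c.png',cv2.resize(b[160:230,190:300],None,fx=6,fy=6,interpolation=cv2.INTER_CUBIC))
E
```

```text
t 3.37 tcp [572.7  -4.6 215.6] yaw_y 24.5 open 40.2 F [0.4 0.3 0.6] ff 0.0 -> shift [-0.3 -0.4 -0.4] turn [-0.  -0.  -0.1]
```

View pics/s2c.png

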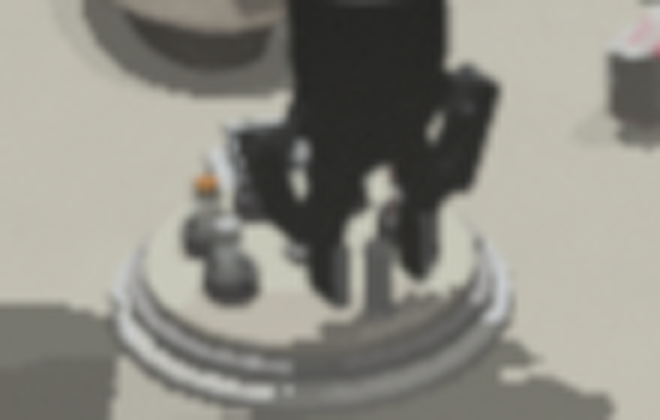

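The peg stands between the fingertips and nothing else is touched. Approaching contact, then the first short push.

>>> move_arm([
  [[0,3,0],[0,0,0],-0.06],
  [[0,6,0],[0,0,0],-0.06],
  [[0,8,0],[0,0,0],-0.06],
  [[0,10.5,0],[0,0,0],-0.06],
  [[0,13,0],[0,0,0],-0.06],
])

```text
clock: 3.83
tcp_pos: [585.3, 0.9, 217.2]
eef_rot: [1.7, 2.641, 0.001]
wrist_force: [0.1, 0.6, -0.5]
opening: 40.1
finger_force: 0.0
```

>>> move_arm([
  [[0.5,2.4,0],[0,0,-2],-0.06],
  [[1.1,4.7,0],[0,0,-4],-0.06],
  [[1.7,7,0],[0,0,-6],-0.06],
])

```text
clock: 4.08
tcp_pos: [589.6, 4.9, 216.8]
eef_rot: [-1.558, -2.727, 0.005]
wrist_force: [-4.6, -2.2, 2.9]
opening: 40.2
finger_force: 2.5
```

```bash
python3 -c "
from h import *
plan((572.5,-5,216),24.6)"
```

```text
t 4.08 tcp [589.6   4.9 216.8] yaw_y 30.5 open 40.2 F [-4.6 -2.2  2.9] ff 2.5 -> shift [  0.1 -19.8   0.9] turn [-0.2  0.   5.9]
```

>>> move_arm([
  [[0.5,2.4,0],[0,0,-2],-0.06],
  [[1.1,4.7,0],[0,0,-4],-0.06],
  [[1.7,7,0],[0,0,-6],-0.06],
  [[2.5,9.3,0],[0,0,-8],-0.06],
  [[3.3,11.6,0],[0,0,-10],-0.06],
])

```text
clock: 4.5
tcp_pos: [598.1, 13.4, 216.8]
eef_rot: [-1.315, -2.852, 0.006]
wrist_force: [-2.5, -3.8, 3.0]
opening: 40.2
finger_force: 2.5
```

```bash
cat >> h.py <<'E'
H=np.array([544.5,56.])
def st():
    o=monitor.get_obs();R=Ro.from_rotvec(o['eef_rot']).as_matrix();y=R[:2,1]
    pad=o['tcp_pos'][:2]-y*(o['opening']/2-7)-H   # peg centre along pad normal if centred
    print('t %.2f'%o['clock'],'tcp',o['tcp_pos'].round(1),'yaw %.1f'%np.degrees(np.arctan2(y[1],y[0])),'peg rad %.1f ang %.1f'%(np.hypot(*pad),np.degrees(np.arctan2(pad[1],pad[0]))),'Fy %.1f Fx %.1f'%(o['wrist_force']@R[:,1],o['wrist_force']@R[:,0]),'ff %.1f open %.1f'%(o['finger_force'],o['opening']))
E
python3 -c "
from h import *
st()"
```

```text
t 4.50 tcp [598.1  13.4 216.8] yaw 40.5 peg rad 67.2 ang -49.5 Fy -4.4 Fx -1.2 ff 2.5 open 40.2
```

>>> move_arm([
  [[0.5,2.4,0],[0,0,-2],-0.06],
  [[1.1,4.7,0],[0,0,-4],-0.06],
  [[1.7,7,0],[0,0,-6],-0.06],
  [[2.5,9.3,0],[0,0,-8],-0.06],
  [[3.3,11.6,0],[0,0,-10],-0.06],
])

```text
clock: 4.92
tcp_pos: [605.0, 23.2, 216.8]
eef_rot: [-1.062, -2.956, 0.006]
wrist_force: [-2.8, -4.4, 1.6]
opening: 40.1
finger_force: 2.6
```

```bash
python3 -c "
from h import *
st()"
```

```text
t 4.92 tcp [605.   23.2 216.8] yaw 50.5 peg rad 67.6 ang -39.4 Fy -5.2 Fx -0.6 ff 2.6 open 40.1
```

>>> move_arm([
  [[0.5,2.4,0],[0,0,-2],-0.06],
  [[1.1,4.7,0],[0,0,-4],-0.06],
  [[1.7,7,0],[0,0,-6],-0.06],
])

```text
clock: 5.17
tcp_pos: [608.4, 29.7, 216.9]
eef_rot: [0.906, 3.008, -0.006]
wrist_force: [-2.2, -4.8, 2.0]
opening: 40.4
finger_force: 2.3
```

```bash
python3 -c "
from h import *
st()"
```

```text
t 5.17 tcp [608.4  29.7 216.9] yaw 56.5 peg rad 67.8 ang -33.4 Fy -5.2 Fx -0.8 ff 2.3 open 40.4
```

>>> move_arm([
  [[0.5,2.4,0],[0,0,-2],-0.06],
  [[1.1,4.7,0],[0,0,-4],-0.06],
  [[1.7,7,0],[0,0,-6],-0.06],
])

```text
clock: 5.42
tcp_pos: [610.9, 36.3, 216.9]
eef_rot: [0.747, 3.051, -0.006]
wrist_force: [-1.3, -4.1, -0.1]
opening: 40.3
finger_force: 1.9
```

```bash
python3 -c "
from h import *
st()"
```

```text
t 5.42 tcp [610.9  36.3 216.9] yaw 62.5 peg rad 68.0 ang -27.5 Fy -4.2 Fx -0.7 ff 1.9 open 40.3
```

Now single-row pushes with a check each time.

>>> move_arm([
  [[0.5,2.4,0],[0,0,-2],-0.06],
])

```text
clock: 5.5
tcp_pos: [611.7, 38.7, 216.9]
eef_rot: [0.694, 3.064, -0.006]
wrist_force: [-0.9, -3.7, 0.5]
opening: 40.1
finger_force: 2.3
```

>>> move_arm([
  [[0.5,2.4,0],[0,0,-2],-0.06],
])

```text
clock: 5.58
tcp_pos: [612.3, 41.1, 216.9]
eef_rot: [0.64, 3.075, -0.006]
wrist_force: [-0.2, -5.3, 0.4]
opening: 40.3
finger_force: 2.4
```

>>> move_arm([
  [[0.5,2.4,0],[0,0,-2],-0.06],
])

```text
clock: 5.67
tcp_pos: [612.8, 43.4, 216.9]
eef_rot: [0.586, 3.086, -0.006]
wrist_force: [-1.2, -5.9, -0.2]
opening: 40.3
finger_force: 2.5
```

>>> move_arm([
  [[0.5,2.4,0],[0,0,-2],-0.06],
])

```text
clock: 5.75
tcp_pos: [613.3, 45.8, 216.9]
eef_rot: [0.533, 3.096, -0.006]
wrist_force: [-1.2, -5.6, 0.6]
opening: 40.0
finger_force: 2.7
```

>>> move_arm([
  [[0.5,2.4,0],[0,0,-2],-0.06],
])

```text
clock: 5.83
tcp_pos: [613.7, 48.2, 216.9]
eef_rot: [0.478, 3.104, -0.006]
wrist_force: [0.5, -4.2, -0.9]
opening: 40.0
finger_force: 2.3
```

>>> move_arm([
  [[0.5,2.4,0],[0,0,-2],-0.06],
])

```text
clock: 5.92
tcp_pos: [614.0, 50.7, 216.9]
eef_rot: [0.424, 3.112, -0.005]
wrist_force: [-0.5, -5.0, -0.4]
opening: 39.8
finger_force: 2.3
```

>>> move_arm([
  [[0.5,2.4,0],[0,0,-2],-0.06],
])

```text
clock: 6.0
tcp_pos: [614.2, 53.2, 216.9]
eef_rot: [0.37, 3.119, -0.006]
wrist_force: [-0.3, -5.8, -0.6]
opening: 40.5
finger_force: 2.4
```

>>> move_arm([
  [[0.5,2.4,0],[0,0,-2],-0.06],
])

```text
clock: 6.08
tcp_pos: [614.3, 55.5, 216.9]
eef_rot: [0.315, 3.125, -0.006]
wrist_force: [0.1, -4.9, -0.3]
opening: 40.5
finger_force: 2.5
```

>>> move_arm([
  [[0.5,2.4,0],[0,0,-2],-0.06],
])

```text
clock: 6.17
tcp_pos: [614.3, 58.0, 216.9]
eef_rot: [0.261, 3.13, -0.006]
wrist_force: [0.2, -5.4, -0.9]
opening: 40.2
finger_force: 2.7
```

>>> move_arm([
  [[0.5,2.4,0],[0,0,-2],-0.06],
])

```text
clock: 6.25
tcp_pos: [614.3, 60.4, 216.9]
eef_rot: [0.206, 3.134, -0.006]
wrist_force: [0.0, -3.8, 0.1]
opening: 40.2
finger_force: 2.2
```

>>> move_arm([
  [[0.5,2.4,0],[0,0,-2],-0.06],
])

```text
clock: 6.33
tcp_pos: [614.1, 63.0, 216.9]
eef_rot: [0.151, 3.137, -0.005]
wrist_force: [0.8, -4.2, -0.7]
opening: 40.2
finger_force: 2.3
```

>>> move_arm([
  [[0.5,2.4,0],[0,0,-2],-0.06],
])

```text
clock: 6.42
tcp_pos: [613.9, 65.4, 216.9]
eef_rot: [0.096, 3.139, -0.006]
wrist_force: [0.6, -5.1, -1.0]
opening: 40.2
finger_force: 2.4
```

>>> move_arm([
  [[0.5,2.4,0],[0,0,-2],-0.06],
])

```text
clock: 6.5
tcp_pos: [613.6, 67.8, 216.9]
eef_rot: [0.042, 3.14, -0.006]
wrist_force: [1.2, -5.2, -1.1]
opening: 40.2
finger_force: 2.6
```

>>> move_arm([
  [[0.5,2.4,0],[0,0,-2],-0.06],
])

```text
clock: 6.58
tcp_pos: [613.2, 70.1, 216.9]
eef_rot: [-0.013, 3.141, -0.006]
wrist_force: [0.9, -4.6, -0.1]
opening: 40.1
finger_force: 2.5
```

>>> move_arm([
  [[0.5,2.4,0],[0,0,-2],-0.06],
])

```text
clock: 6.67
tcp_pos: [612.7, 72.7, 216.9]
eef_rot: [-0.068, 3.14, -0.005]
wrist_force: [1.2, -3.8, -1.6]
opening: 40.2
finger_force: 2.2
```

>>> move_arm([
  [[0.5,2.4,0],[0,0,-2],-0.06],
])

```text
clock: 6.75
tcp_pos: [612.1, 75.0, 216.9]
eef_rot: [-0.123, 3.138, -0.005]
wrist_force: [0.8, -4.1, -2.2]
opening: 40.4
finger_force: 2.3
```

>>> move_arm([
  [[0.5,2.4,0],[0,0,-2],-0.06],
])

```text
clock: 6.83
tcp_pos: [611.4, 77.4, 216.9]
eef_rot: [-0.178, 3.136, -0.006]
wrist_force: [1.6, -4.7, -1.5]
opening: 40.5
finger_force: 2.5
```

>>> move_arm([
  [[0.5,2.4,0],[0,0,-2],-0.06],
])

```text
clock: 6.92
tcp_pos: [610.7, 79.7, 216.9]
eef_rot: [-0.232, 3.132, -0.006]
wrist_force: [1.4, -5.8, -2.4]
opening: 40.2
finger_force: 2.6
```

>>> move_arm([
  [[0.5,2.4,0],[0,0,-2],-0.06],
])

```text
clock: 7.0
tcp_pos: [609.9, 82.0, 216.9]
eef_rot: [-0.287, 3.127, -0.006]
wrist_force: [2.3, -4.4, -2.4]
opening: 40.0
finger_force: 2.0
```

```bash
python3 -c "
from h import *
st()"
```

```text
t 7.00 tcp [609.9  82.  216.9] yaw 100.5 peg rad 69.0 ang 11.0 Fy -4.7 Fx -1.5 ff 2.0 open 40.0
```

>>> move_arm([
  [[0.5,2.4,0],[0,0,-2],-0.06],
])

```text
clock: 7.08
tcp_pos: [609.0, 84.3, 216.9]
eef_rot: [-0.341, 3.122, -0.005]
wrist_force: [0.6, -5.0, -2.2]
opening: 40.3
finger_force: 2.2
```

>>> move_arm([
  [[0.5,2.4,0],[0,0,-2],-0.06],
])

```text
clock: 7.17
tcp_pos: [608.0, 86.6, 216.9]
eef_rot: [-0.396, 3.115, -0.005]
wrist_force: [2.1, -4.1, -1.3]
opening: 40.4
finger_force: 2.3
```

>>> move_arm([
  [[0.5,2.4,0],[0,0,-2],-0.06],
])

```text
clock: 7.25
tcp_pos: [606.9, 88.8, 216.9]
eef_rot: [-0.45, 3.108, -0.006]
wrist_force: [1.3, -4.2, -1.6]
opening: 40.0
finger_force: 2.5
```

>>> move_arm([
  [[0.5,2.4,0],[0,0,-2],-0.06],
])

```text
clock: 7.33
tcp_pos: [605.8, 90.9, 216.9]
eef_rot: [-0.504, 3.1, -0.006]
wrist_force: [1.2, -4.7, -1.7]
opening: 40.1
finger_force: 2.6
```

>>> move_arm([
  [[0.5,2.4,0],[0,0,-2],-0.06],
])

```text
clock: 7.42
tcp_pos: [604.4, 93.5, 216.9]
eef_rot: [-0.559, 3.091, -0.003]
wrist_force: [0.4, 0.0, -0.0]
opening: 40.0
finger_force: 0.0
```

The force dropped to zero, probably because the pawl's nose pulled the ring ahead. I'll continue in smaller steps.

>>> move_arm([
  [[0.3,1.2,0],[0,0,-1],-0.06],
])

```text
clock: 7.5
tcp_pos: [603.6, 94.9, 217.0]
eef_rot: [-0.586, 3.085, -0.001]
wrist_force: [1.3, -1.8, -1.1]
opening: 40.3
finger_force: 0.9
```

>>> move_arm([
  [[0.3,1.2,0],[0,0,-1],-0.06],
])

```text
clock: 7.58
tcp_pos: [602.8, 95.9, 217.0]
eef_rot: [-0.612, 3.08, -0.001]
wrist_force: [1.4, -1.3, -0.4]
opening: 40.2
finger_force: 0.9
```

>>> move_arm([
  [[0.3,1.2,0],[0,0,-1],-0.06],
])

```text
clock: 7.67
tcp_pos: [602.2, 96.8, 217.0]
eef_rot: [-0.639, 3.075, -0.002]
wrist_force: [3.3, -5.0, -1.2]
opening: 40.7
finger_force: 2.8
```

>>> move_arm([
  [[0.1,0.6,0],[0,0,-0.5],-0.06],
])

```text
clock: 7.75
tcp_pos: [602.0, 96.9, 217.0]
eef_rot: [-0.652, 3.072, -0.004]
wrist_force: [3.3, -5.1, -1.2]
opening: 40.3
finger_force: 3.1
```

```bash
python3 -c "
from h import *
st()"
```

```text
t 7.75 tcp [602.   96.9 217. ] yaw 114.0 peg rad 69.1 ang 24.7 Fy -6.0 Fx -1.0 ff 3.1 open 40.3
```

>>> move_arm([
  [[0.1,0.8,0],[0,0,-0.5],-0.06],
])

```text
clock: 7.83
tcp_pos: [601.7, 97.2, 216.9]
eef_rot: [-0.664, 3.069, -0.006]
wrist_force: [4.6, -7.5, -1.9]
opening: 40.4
finger_force: 4.2
```

```bash
python3 -c "
from h import *
st()"
```

```text
t 7.83 tcp [601.7  97.2 216.9] yaw 114.4 peg rad 69.1 ang 25.0 Fy -8.8 Fx -1.1 ff 4.2 open 40.4
```

>>> move_arm([
  [[0.1,0.6,0],[0,0,0],-0.06],
])

```text
clock: 7.92
tcp_pos: [601.6, 97.4, 217.0]
eef_rot: [-0.664, 3.069, -0.008]
wrist_force: [4.4, -8.3, -3.0]
opening: 40.2
finger_force: 4.7
```

```bash
python3 -c "
from h import *
st()"
```

```text
t 7.92 tcp [601.6  97.4 217. ] yaw 114.4 peg rad 69.1 ang 25.2 Fy -9.4 Fx -0.5 ff 4.7 open 40.2
```

The carousel has stopped while the force keeps rising (9.4 N against about 4.7 N running), so the pawl has caught. Backing off and lifting clear.

>>> move_arm([
  [[0,-4,0],[0,0,0],-0.06],
  [[0,-9,0],[0,0,0],-0.06],
  [[0,-14,0],[0,0,0],-0.06],
  [[0,-14,-15],[0,0,0],-0.06],
  [[0,-14,-35],[0,0,0],-0.06],
])

```text
clock: 8.33
tcp_pos: [605.3, 85.5, 250.1]
eef_rot: [0.663, -3.066, -0.003]
wrist_force: [0.7, 0.4, 0.2]
opening: 40.0
finger_force: 0.0
```

>>> move_arm([
  [[0,0,-30],[0,0,0],-0.06],
  [[0,0,-65],[0,0,0],-0.06],
  [[0,0,-100],[0,0,0],-0.06],
])

```text
clock: 8.58
tcp_pos: [605.8, 85.8, 352.5]
eef_rot: [0.665, -3.068, -0.002]
wrist_force: [0.8, 0.5, 0.3]
opening: 40.2
finger_force: 0.0
```

```bash
python3 -c "
from h import *
plan((529.5,-248.5,300),90)"
```

```text
t 8.58 tcp [605.8  85.8 352.5] yaw_y 114.4 open 40.2 F [0.8 0.5 0.3] ff 0.0 -> shift [ 207.7 -272.8   52.4] turn [ 0.1 -0.1 24.4]
```

>>> move_arm([
  [[21,-27,0],[0,0,0],-0.06],
  [[42,-54,0],[0,0,0],-0.06],
  [[63,-82,0],[0,0,0],-0.06],
  [[84,-109,0],[0,0,0],-0.06],
  [[104,-136,0],[0,0,0],-0.06],
])

```text
clock: 9.0
tcp_pos: [567.1, -82.3, 351.9]
eef_rot: [0.666, -3.07, -0.001]
wrist_force: [0.5, -0.3, 0.4]
opening: 40.2
finger_force: 0.0
```

>>> move_arm([
  [[21,-27,0],[0,0,0],-0.06],
  [[42,-54,0],[0,0,0],-0.06],
  [[63,-82,0],[0,0,0],-0.06],
  [[84,-109,0],[0,0,0],-0.06],
  [[104,-136,0],[0,0,0],-0.06],
])

```text
clock: 9.42
tcp_pos: [528.7, -249.4, 351.7]
eef_rot: [-0.665, 3.07, 0.001]
wrist_force: [0.6, 0.6, 0.7]
opening: 40.0
finger_force: 0.0
```

>>> move_arm([
  [[0,0,0],[0,0,7],-0.06],
  [[0,0,0],[0,0,14],-0.06],
  [[0,0,0],[0,0,21],-0.06],
  [[0,0,0],[0,0,28],-0.06],
  [[0,0,0],[0,0,35],-0.06],
])

```text
clock: 9.83
tcp_pos: [529.3, -248.0, 351.6]
eef_rot: [-0.299, -3.127, -0.002]
wrist_force: [0.1, 0.1, 0.7]
opening: 39.9
finger_force: 0.0
```

>>> move_arm([
  [[0,0,0],[0,0,7],-0.06],
  [[0,0,0],[0,0,14],-0.06],
  [[0,0,0],[0,0,21],-0.06],
  [[0,0,0],[0,0,28],-0.06],
  [[0,0,0],[0,0,35],-0.06],
])

```text
clock: 10.25
tcp_pos: [529.4, -247.8, 351.6]
eef_rot: [-1.225, -2.892, -0.001]
wrist_force: [-1.1, -0.5, 0.2]
opening: 40.1
finger_force: 0.0
```

>>> move_arm([
  [[0,0,0],[0,0,7],-0.06],
  [[0,0,0],[0,0,14],-0.06],
  [[0,0,0],[0,0,19],-0.06],
  [[0,0,0],[0,0,19],-0.06],
])

```text
clock: 10.58
tcp_pos: [529.4, -247.8, 351.6]
eef_rot: [-1.679, -2.654, -0.001]
wrist_force: [-0.7, 0.7, 0.0]
opening: 40.6
finger_force: 0.0
```

```bash
python3 - <<'E'
from h import *
plan((530,-248.4,190),25)
a=snap('side','s3.png');b=snap('top','t3.png')
B=cv2.resize(b[150:250,170:280],None,fx=6,fy=6,interpolation=cv2.INTER_CUBIC)
cv2.imwrite('pics/t3c.png',np.clip(B*1.4,0,255).astype(np.uint8))
E
```

```text
t 10.58 tcp [ 529.4 -247.8  351.6] yaw_y 25.4 open 40.6 F [-0.7  0.7  0. ] ff 0.0 -> shift [ -1.    0.2 161.6] turn [ 0.  -0.1  0.4]
```

View pics/t3c.png

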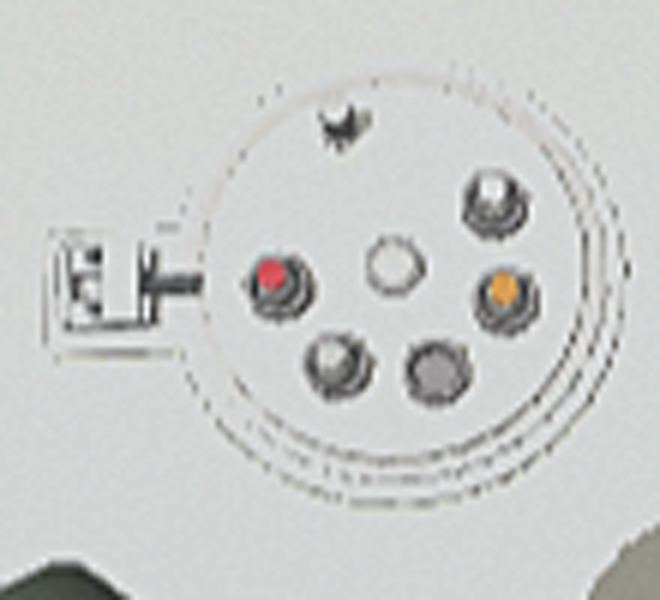

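The pawl's nose now reaches crop (203,284), about 4 px further in than before, so it has dropped. The empty cup is at crop (438,373), the hub at (395,265), and the vial caps are at (271,273), (504,286), (492,187) and (333,355).

```bash
python3 - <<'E'
from h import *
np.set_printoptions(suppress=True,precision=1)
T=lambda x,y:((x+.5)/6-.5+170,(y+.5)/6-.5+150)
b=cv2.imread('pics/t3.png').astype(int)
def mass(m):
    n,l,s,c=cv2.connectedComponentsWithStats(m.astype(np.uint8)); return [(tuple(c[i].round(1)),s[i,4]) for i in range(1,n) if 200<c[i][0]<270 and 160<c[i][1]<230]
print(mass((b[...,2]-b[...,1]>40)),mass((b[...,2]-b[...,0]>60)))
caps={'r':(271,273),'o':(504,286),'w1':(492,187),'w2':(333,355)}
P={k:onz('top',T(*v),69)[:2] for k,v in caps.items()};print(P)
print('cup rim',onz('top',T(438,373),45),'floor',onz('top',T(438,371),31),'hub',onz('top',T(395,265),40),'pawl',onz('top',T(203,284),17))
from scipy.optimize import least_squares
st_=2*np.arcsin(22/52)
cup=onz('top',T(438,373),45)[:2]
# ccw order seen from above: image up=+x,left=+y ; angles relative to cup
k=[('w2',-1),('r',-2),('o',1),('w1',2)]
def f(p):
    return np.concatenate([P[n]-p[:2]-52*np.array([np.cos(p[2]+i*st_),np.sin(p[2]+i*st_)]) for n,i in k]+[cup-p[:2]-52*np.array([np.cos(p[2]),np.sin(p[2])])])
r=least_squares(f,[544,56,np.radians(205)]);h=r.x;print(h[:2],np.degrees(h[2]),r.fun,'cup',h[:2]+52*np.array([np.cos(h[2]),np.sin(h[2])]))
E
```

```text
[((np.float64(214.5), np.float64(195.2)), np.int32(18)), ((np.float64(253.3), np.float64(197.7)), np.int32(7))] [((np.float64(214.5), np.float64(195.3)), np.int32(14)), ((np.float64(253.4), np.float64(197.6)), np.int32(15))]
{'r': array([531.9, 107.6]), 'o': array([531. ,   7.1]), 'w1': array([574.4,  14.5]), 'w2': array([497.6,  78.7])}
cup rim [495.5  34.5  45. ] floor [498.5  35.2  31. ] hub [543.6  56.4  40. ] pawl [535.2 143.8  17. ]
[544.3  56.9] 204.73459770971238 [ 0.2 -0.4  0.7  0.4  0.3  0.4  0.3  0.3 -1.6 -0.6] cup [497.1  35.1]
```

>>> move_arm([
  [[-1,0,28],[0,0,0],-0.06],
  [[-1,0,56],[0,0,0],-0.06],
  [[-1,0,84],[0,0,0],-0.06],
  [[-1,0,95],[0,0,0],-0.06],
  [[-1,0,95],[0,0,0],-0.06],
])

```text
clock: 11.1
tcp_pos: [528.7, -247.9, 253.8]
eef_rot: [-1.673, -2.652, -0.0]
wrist_force: [0.3, -0.1, 0.5]
opening: 40.3
finger_force: 0.0
```

```bash
python3 - <<'E'
from h import *
plan((530,-248.4,190),25)
a=snap('side','s4.png');b=snap('top','t4.png')
A=cv2.resize(a[215:285,210:290],None,fx=7,fy=7,interpolation=cv2.INTER_CUBIC)
cv2.imwrite('pics/s4c.png',A)
E
```

```text
t 11.10 tcp [ 528.7 -247.9  253.8] yaw_y 25.5 open 40.3 F [ 0.3 -0.1  0.5] ff 0.0 -> shift [-1.3  1.2 63.8] turn [-0.2 -0.3  0.5]
```

View pics/s4c.png

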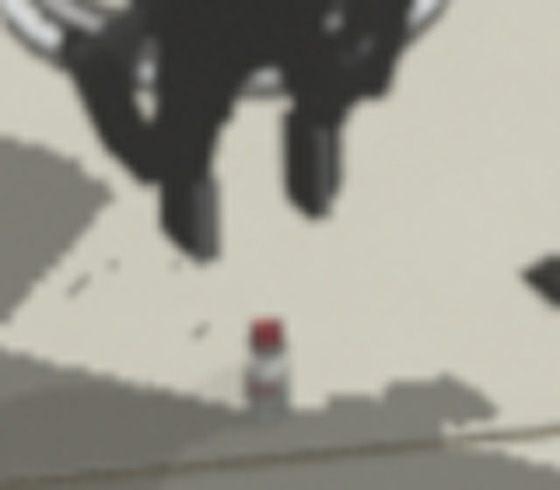

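The side view shows the vial (red cap, crop (266,333)) between the open fingertips in line below. The pawl nose measures 88 mm from the hub, so the carousel is locked. Descending and gripping.

>>> move_arm([
  [[-1,1,15],[0,0,0],-0.06],
  [[-1,1,30],[0,0,0],-0.06],
  [[-1,1,45],[0,0,0],-0.06],
  [[-1,1,58],[0,0,0],-0.06],
  [[-1,1,64],[0,0,0],-0.06],
])

```text
clock: 11.62
tcp_pos: [531.9, -249.5, 193.3]
eef_rot: [1.676, 2.655, 0.0]
wrist_force: [-0.4, 1.0, 0.5]
opening: 40.0
finger_force: 0.0
```

>>> move_arm([
  [[0,0,0],[0,0,0],-0.3],
  [[0,0,0],[0,0,0],-0.5],
  [[0,0,0],[0,0,0],-0.7],
  [[0,0,0],[0,0,0],-0.8],
  [[0,0,0],[0,0,0],-0.8],
], grip_force=20)

```text
clock: 12.03
tcp_pos: [532.0, -249.6, 194.1]
eef_rot: [1.676, 2.654, 0.0]
wrist_force: [-0.3, 0.0, 4.0]
opening: 14.2
finger_force: 19.8
```

```bash
python3 - <<'E'
from h import *
plan((530,-248.4,190),25)
E
```

```text
t 12.03 tcp [ 532.  -249.6  194.1] yaw_y 25.4 open 14.2 F [-0.3  0.   4. ] ff 19.8 -> shift [ 1.9 -1.3  4.1] turn [0.1 0.1 0.4]
```

The opening of 14.2 mm suggests the grip is on the cap. Regripping 4 mm lower on the body.

>>> move_arm([
  [[0,0,0],[0,0,0],-0.4],
  [[0,0,0],[0,0,0],-0.4],
  [[0,0,2],[0,0,0],-0.4],
  [[0,0,5],[0,0,0],-0.4],
  [[0,0,5],[0,0,0],-0.4],
])

```text
clock: 12.45
tcp_pos: [530.9, -248.9, 186.8]
eef_rot: [-1.677, -2.655, 0.0]
wrist_force: [0.0, 0.1, 0.5]
opening: 25.3
finger_force: 0.0
```

```bash
python3 - <<'E'
from h import *
plan((530,-248.4,190),25)
a=snap('side','s5.png')
A=cv2.resize(a[215:285,210:290],None,fx=7,fy=7,interpolation=cv2.INTER_CUBIC)
cv2.imwrite('pics/s5c.png',A)
E
```

```text
t 12.45 tcp [ 530.9 -248.9  186.8] yaw_y 25.4 open 25.3 F [0.  0.1 0.5] ff 0.0 -> shift [ 0.9 -0.6 -3.2] turn [-0.  -0.1  0.4]
```

View pics/s5c.png

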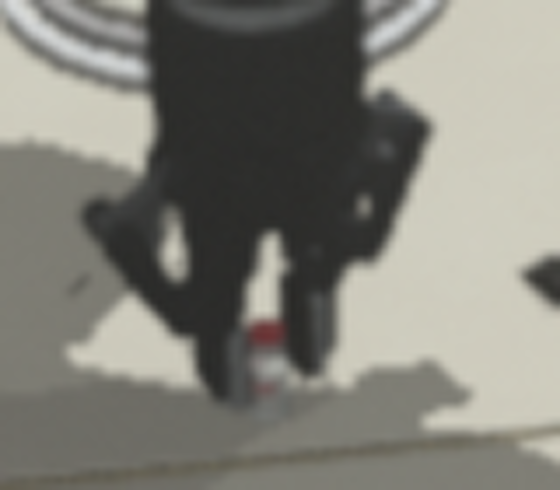

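The vial stands upright between the pads, with its cap at crop (267,333). I'm raising 3 mm so the fingertips will clear the cup rim later, then gripping.

>>> move_arm([
  [[0,0,-3],[0,0,0],-0.4],
  [[0,0,-3],[0,0,0],-0.6],
  [[0,0,-3],[0,0,0],-0.8],
  [[0,0,-3],[0,0,0],-0.8],
  [[0,0,-3],[0,0,0],-0.8],
])

```text
clock: 12.92
tcp_pos: [531.5, -249.2, 191.0]
eef_rot: [1.677, 2.656, -0.0]
wrist_force: [0.0, 0.4, 3.2]
opening: 15.0
finger_force: 19.5
```

>>> move_arm([
  [[0,0,-10],[0,0,0],-0.8],
  [[0,0,-30],[0,0,0],-0.8],
  [[0,0,-55],[0,0,0],-0.8],
  [[0,0,-80],[0,0,0],-0.8],
  [[0,0,-100],[0,0,0],-0.8],
])

```text
clock: 13.33
tcp_pos: [531.5, -249.2, 293.0]
eef_rot: [1.677, 2.655, -0.0]
wrist_force: [0.1, -0.7, 0.9]
opening: 14.6
finger_force: 19.5
```

```bash
python3 - <<'E'
from h import *
plan((497.1,35.1,290),25)
E
```

```text
t 13.33 tcp [ 531.5 -249.2  293. ] yaw_y 25.4 open 14.6 F [ 0.1 -0.7  0.9] ff 19.5 -> shift [271.5  91.1   2.8] turn [0.  0.1 0.4]
```

>>> move_arm([
  [[15,5,0],[0,0,0],-0.8],
  [[45,15,0],[0,0,0],-0.8],
  [[78,26,0],[0,0,0],-0.8],
  [[111,37,0],[0,0,0],-0.8],
  [[140,47,0],[0,0,0],-0.8],
])

```text
clock: 13.75
tcp_pos: [512.3, -100.2, 290.3]
eef_rot: [-1.677, -2.655, -0.0]
wrist_force: [-0.2, 0.8, -0.7]
opening: 15.1
finger_force: 19.5
```

>>> move_arm([
  [[33,11,0],[0,0,0],-0.8],
  [[66,22,0],[0,0,0],-0.8],
  [[100,33,0],[0,0,0],-0.8],
  [[122,41,0],[0,0,0],-0.8],
  [[131,44,0],[0,0,0],-0.8],
])

```text
clock: 14.17
tcp_pos: [495.5, 37.9, 290.4]
eef_rot: [-1.671, -2.658, -0.0]
wrist_force: [-0.6, 0.3, -0.2]
opening: 15.1
finger_force: 19.5
```

>>> move_arm([
  [[0,0,10],[0,0,0],-0.8],
  [[0,0,25],[0,0,0],-0.8],
  [[0,0,36],[0,0,0],-0.8],
  [[0,0,40],[0,0,0],-0.8],
])

```text
clock: 14.5
tcp_pos: [496.3, 33.7, 248.5]
eef_rot: [-1.678, -2.653, 0.003]
wrist_force: [-0.3, 0.2, -1.0]
opening: 14.7
finger_force: 19.5
```

```bash
python3 - <<'E'
from h import *
plan((497.1,35.1,222),25)
a=snap('side','s6.png');b=snap('top','t6.png')
A=cv2.resize(a[150:225,195:290],None,fx=6,fy=6,interpolation=cv2.INTER_CUBIC)
cv2.imwrite('pics/s6c.png',A)
E
```

```text
t 14.50 tcp [496.3  33.7 248.5] yaw_y 25.4 open 14.7 F [-0.3  0.2 -1. ] ff 19.5 -> shift [ 0.9  1.4 26.5] turn [-0.2 -0.   0.4]
```

View pics/s6c.png

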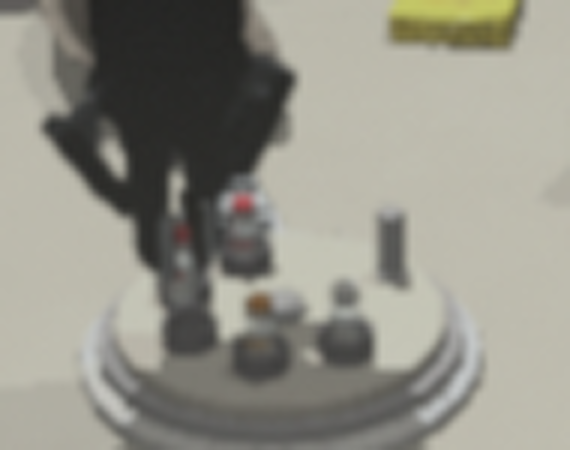

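The side view shows the gripped vial (crop x about 184) just over the empty cup (x about 189), in line with the computed correction of roughly 1 mm. Applying it and lowering.

>>> move_arm([
  [[1,1.4,0],[0,0,0],-0.8],
  [[1,1.4,4],[0,0,0],-0.8],
  [[1,1.4,8],[0,0,0],-0.8],
  [[1,1.4,8],[0,0,0],-0.8],
  [[1,1.4,8],[0,0,0],-0.8],
])

```text
clock: 15.02
tcp_pos: [497.8, 36.1, 242.6]
eef_rot: [-1.678, -2.656, 0.0]
wrist_force: [-0.1, 1.0, 0.4]
opening: 14.8
finger_force: 19.5
```

```bash
python3 - <<'E'
from h import *
plan((497.1,35.1,222),25)
E
```

```text
t 15.02 tcp [497.8  36.1 242.6] yaw_y 25.4 open 14.8 F [-0.1  1.   0.4] ff 19.5 -> shift [-0.6 -1.1 20.6] turn [-0.  -0.   0.4]
```

>>> move_arm([
  [[-0.6,-1,2],[0,0,0],-0.8],
  [[-0.6,-1,4],[0,0,0],-0.8],
  [[-0.6,-1,7],[0,0,0],-0.8],
  [[-0.6,-1,10],[0,0,0],-0.8],
  [[-0.6,-1,12],[0,0,0],-0.8],
])

```text
clock: 15.43
tcp_pos: [497.1, 35.2, 230.3]
eef_rot: [-1.678, -2.656, 0.0]
wrist_force: [-0.4, 0.4, 0.1]
opening: 14.8
finger_force: 19.5
```

```bash
python3 - <<'E'
from h import *
plan((497.1,35.1,222),25)
E
```

```text
t 15.43 tcp [497.1  35.2 230.3] yaw_y 25.4 open 14.8 F [-0.4  0.4  0.1] ff 19.5 -> shift [-0.1 -0.1  8.3] turn [-0.  -0.   0.4]
```

Inside the cup with no contact force. Lowering the rest gently.

>>> move_arm([
  [[0,0,2],[0,0,0],-0.8],
  [[0,0,4],[0,0,0],-0.8],
  [[0,0,5.5],[0,0,0],-0.8],
  [[0,0,6.5],[0,0,0],-0.8],
  [[0,0,6.5],[0,0,0],-0.8],
])

```text
clock: 15.85
tcp_pos: [497.2, 35.2, 223.9]
eef_rot: [-1.677, -2.656, 0.0]
wrist_force: [0.2, -0.1, -0.1]
opening: 15.0
finger_force: 19.5
```

>>> move_arm([
  [[0,0,0.7],[0,0,0],-0.8],
  [[0,0,0.7],[0,0,0],-0.8],
])

```text
clock: 16.02
tcp_pos: [497.3, 35.2, 223.5]
eef_rot: [1.678, 2.656, -0.0]
wrist_force: [-0.6, -0.7, -0.6]
opening: 14.8
finger_force: 19.5
```

>>> move_arm([
  [[0,0,0.6],[0,0,0],-0.8],
  [[0,0,1.2],[0,0,0],-0.8],
])

```text
clock: 16.18
tcp_pos: [497.3, 35.2, 222.4]
eef_rot: [1.678, 2.656, 0.0]
wrist_force: [0.2, 0.1, 0.2]
opening: 14.8
finger_force: 19.5
```

>>> move_arm([
  [[0,0,0.5],[0,0,0],-0.8],
  [[0,0,1],[0,0,0],-0.8],
])

```text
clock: 16.35
tcp_pos: [497.4, 35.1, 221.9]
eef_rot: [1.677, 2.656, 0.0]
wrist_force: [-3.1, -0.9, 13.0]
opening: 14.6
finger_force: 20.5
```

Floor contact is at z = 221.9 (expected 222). Easing off and opening.

>>> move_arm([
  [[0,0,-0.7],[0,0,0],-0.8],
  [[0,0,-0.7],[0,0,0],-0.6],
  [[0,0,-0.7],[0,0,0],-0.45],
  [[0,0,-0.7],[0,0,0],-0.35],
  [[0,0,-0.7],[0,0,0],-0.35],
])

```text
clock: 16.77
tcp_pos: [497.2, 35.2, 221.8]
eef_rot: [-1.677, -2.656, 0.0]
wrist_force: [0.6, 0.5, -0.6]
opening: 27.9
finger_force: 0.0
```

>>> move_arm([
  [[0,0,-5],[0,0,0],-0.35],
  [[0,0,-15],[0,0,0],-0.35],
  [[0,0,-35],[0,0,0],-0.35],
  [[0,0,-60],[0,0,0],-0.35],
  [[0,0,-90],[0,0,0],-0.35],
])

```text
clock: 17.18
tcp_pos: [496.6, 35.2, 312.8]
eef_rot: [-1.677, -2.654, 0.002]
wrist_force: [-0.3, -0.4, -0.2]
opening: 27.6
finger_force: 0.0
```

>>> move_arm([
  [[-30,0,-10],[0,0,0],-0.35],
  [[-65,0,-20],[0,0,0],-0.35],
  [[-100,0,-20],[0,0,0],-0.35],
  [[-135,0,-20],[0,0,0],-0.35],
  [[-165,0,-20],[0,0,0],-0.35],
])

```text
clock: 17.6
tcp_pos: [569.0, -115.8, 333.6]
eef_rot: [1.677, 2.654, 0.0]
wrist_force: [0.9, -0.1, 0.1]
opening: 27.6
finger_force: 0.0
```

```bash
python3 - <<'E'
from h import *
plan((497.1,35.1,222),25)
a=snap('side','s7.png');b=snap('top','t7.png')
A=cv2.resize(a[165:235,195:290],None,fx=6,fy=6,interpolation=cv2.INTER_CUBIC)
B=cv2.resize(b[150:240,175:270],None,fx=6,fy=6,interpolation=cv2.INTER_CUBIC)
A=A[:420];h=np.zeros((540,570+0,3),np.uint8);h[:420]=A
o=np.hstack([h,np.clip(B*1.3,0,255).astype(np.uint8)]);o=cv2.resize(o,(800,378));cv2.imwrite('pics/f.png',o)
c=lambda x,y:((x+.5)/6-.5+175,(y+.5)/6-.5+150)
E
```

```text
t 17.60 tcp [ 569.  -115.8  333.6] yaw_y 25.4 open 27.6 F [ 0.9 -0.1  0.1] ff 0.0 -> shift [167.3  -0.3 111.3] turn [0.1 0.1 0.4]
```

View pics/f.png

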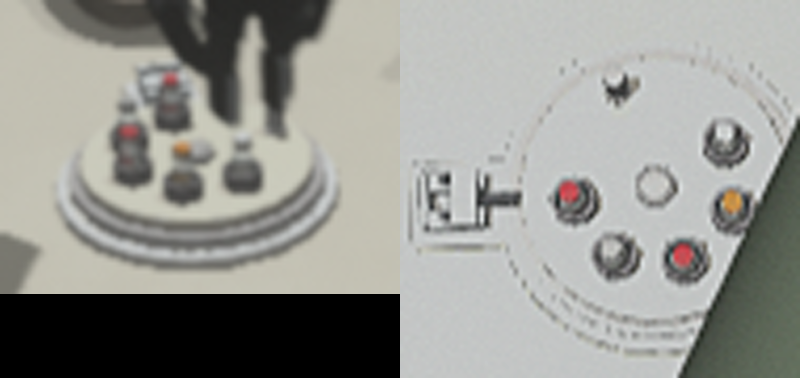

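The vial sits upright in the formerly empty cup (top-view red cap at (683,256) in the composite), at the same height as its neighbours. The pawl is still in the notch, and the arm is clear.

```bash
python3 -c "
from h import *
print(workorder.job_done())"
```

```text
the job is handed in; nothing more can be done
None
```

I pushed the carousel round until its pawl caught in the notch, set the vial upright on the floor of the empty cup, and handed the job in at about 18 s of robot time; no verdict came back.

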